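Hold the drying cabinet's door ajar on its stay

ROBOT

A 7-joint arm with a two-finger parallel gripper is mounted at the origin on the work surface. World frame = base frame: x ahead of the robot, y to its left, z up, the work surface at z = 0. Lengths are in mm, angles in rad, forces in N, time in s.
With the tool pointing down it reaches from about 400 to 750 mm from the base axis. Payload 19.5 kg.
Tool frame: the origin (TCP) lies at the very end of the fingers, on their centre line; the grasp point (between the pads) lies 19 mm behind it; z points along the fingers, x is the direction in which the jaws open and shut, and the axes are right-handed (so a half turn about z gives the same grasp; the last joint's range is limited). The gripper opens to 85 mm and grips with 20 to 120 N. Pads are 22 mm wide; open, the fingers measure 114 mm over their backs; the gripper's body (76 mm by 85 mm) begins 54 mm behind the grasp point. The pads swing forward as they close: fully open they stand 13 mm farther back than shut.
Start: joints at [1.204, 0.707, -0.028, 1.485, 0.022, 0.951, -0.075], TCP at [183.486, -544.911, 231.268] pointing down, gripper open.
Joint ranges: [-2.71, 2.71], [-0.32, 2.16], [-1.57, 1.52], [0, 2.45], [-1.46, 4.6], [0, 2.02], [-2.83, 2.83]. Speed limits (rad/s): [1.89, 1.89, 2.57, 2.57, 3.01, 3.01, 3.01].

INTERFACE

Orientations are given as a rotation vector (axis times angle).
In Python, from station import bot, eoat, grab_frame, calibration, job, finder, status gives the robot as it stands. The module is installed in compiled form; this text tells all that it offers. Calls block until the motion is done:
- bot.reach(position, orientation): joint-space move of the TCP to a pose.
- bot.move_straight(position, attitude=None, v=150, max_force=None): straight line of the TCP; attitude=None keeps the orientation; v is the mean speed in mm/s. With max_force (N) it stops when the force on the tool has changed by that much, and returns True; else False.
- bot.movej(angles): joint-space move.
- eoat.set_gripper(opening): finger opening in mm; the grip force is fixed at half the most; returns when the fingers have stopped.
- bot.dwell(seconds).
- bot.inverse_kinematics(position, orientation): joint angles nearest the present ones, or None.
- grab_frame(name): name is "side" or "top" or "wrist"; returns the picture (384x512x3 uint8, red, green, blue); there is no depth.
- calibration(name): a dict with "fov_y" (degrees; the focal length in pixels is half the picture's height over the tangent of half this angle, whatever the lens; pixels are square), "cx", "cy" (the principal point, pixels), "origin" and "orientation" of the camera in the world. Camera axes: x right, y down, z forward; pixel columns grow to the right and rows downward; lengths in mm; the calibration is good to about 2 mm. The wrist camera is an equidistant fisheye: a pixel r from the principal point sees the ray r / f radians off the axis. A picture is of the moment at which its call begins: read the wrist's pose just before it. calibration takes no time and is no camera call; for the wrist camera it gives the pose at the moment of the call.
A pose or a line that the arm cannot do raises bot.IKError and nothing moves.
- job.sign_off(): hands the job in, once; it reports no verdict.
Trained networks look in the newest picture that a camera, given by its name, has taken for a name from the list of things; names that differ only in an ending like _2 or _b are one class to them, and where a whole thing is asked for, a point or a joint stands for the part that bears it (a point fixed in the world has none). Each returns a list of dicts, best first, with "score" (0 to 1); they miss things now and then, are a little off and sometimes report something else, mostly with a low value. They report only what shows in the picture. A call takes as long as a camera call. They do not tell look-alikes from the thing itself.
- finder.boxes_of(camera, thing): "position" ([x, y, z] in mm, in world coordinates, good to about 4 mm: the middle of the surface that is visible of it).
- finder.tip_of(camera, thing): "position" ([x, y, z] in mm, in world coordinates, good to about 4 mm: a listed point, or the origin of a listed thing).
Readings, each from a call of its own:
- status.current_clock(): time.
- status.current_q(): joint angles.
- status.current_qd(): joint speeds.
- status.current_joint_efforts(): joint torques, N m.
- status.current_tcp_pos(): TCP position.
- status.current_tcp_rot(): TCP orientation.
- status.current_ft_force(): force on the tool from outside, world axes, zero at the start.
- status.current_moment(): the same for the moment, N m.
- status.current_gripper_width(): finger opening in mm.
Only numpy, scipy, OpenCV 4.12 (cv2) and the standard library are available. Lean on these libraries where they do the work, as an engineer would, in place of code of your own. Each camera call takes 0.05 s, during which the arm holds its last target.

TASK

The glassware in the drying cabinet has to air: take the reagent bottle that stands in the way of the cabinet's door and stand it upright in the white spill tray beside the other bottle. Then set the door ajar on its stay: lift the perforated bar by its knob, open the door to suit and drop the second hole from the knob over the upright peg on the cabinet's top, so that the bar lies down level with the peg standing through it. Leave the other things on the bench and on the cabinet where they are.

Things in the scene. Friction and masses are not known exactly. Their poses are not given: they have to be found in the camera images.
- cabinet: low grey drying cabinet, 360 mm wide, 260 deep, top 180 mm above the bench, fixed to the bench. Origin: centre of its underside, at bench height. Its door side faces its own -x; its y runs along the front, its z up.
- door_hinge (a point): point on the door's upright hinge axis, at the height of the cabinet's top; the axis lies 143 mm in front of the cabinet's centre (its -x) and 170 mm towards its -y, at the end nearest the robot.
- door (a joint): opening angle of the white-framed glass door (344 mm wide, 22 mm thick, top edge 178 mm above the bench), 0 = shut, it grows as the free end swings out from the front (anticlockwise from above). Starts a little ajar, stays where it is left (friction 0.12 N m). Bar pull 325 mm from the hinge, 38 mm out, 60 to 136 mm high. Pushing the stay's knob about swings the door too.
- stay_pivot (a point): pivot of the stay on the door's top edge, 180 mm from the hinge axis in the door's middle plane; it moves with the door. The stay turns here about the upright axis and lifts about a level axis, both 187.5 mm above the bench.
- stay_swing (a joint): angle of the stay bar, seen from above, from straight back over the cabinet (square to the door) towards the hinge end; 0 = square to the door, 1.57 = along the door towards the hinge; range -0.6 to 1.6. Stays where it is left.
- stay_tilt (a joint): lift of the stay bar's knob end, 0 = level (it rests on its stop, underside 5 mm above the cabinet's top), positive = knob end raised, up to 1.0. It falls back level by its own weight (0.16 kg) when let go.
- stay_knob (a point): centre of the grip of the black knob at the free end of the stay: a turned round knob standing 40 mm up from the bar, 20 mm across from 22 to 34 mm above the bar; the point lies 178 mm from the pivot along the bar and 26.5 mm above the bar's mid-thickness (24 mm above the bar's top). Bar under it only 9 mm wide. Its own x axis points along the bar away from the pivot.
- hole1 (a point): first hole from the knob, 146 mm from the pivot, at the bar's mid-thickness. The stay is a flat steel bar 22 mm wide, 5 mm thick with four 12 mm holes 30 mm apart.
- hole2 (a point): second hole from the knob, the one to use: 12 mm, 116 mm from the pivot along the bar, point at the bar's mid-thickness.
- hole3 (a point): third hole from the knob, 86 mm from the pivot.
- hole4 (a point): fourth hole from the knob, 56 mm from the pivot.
- peg_top (a point): top of the fixed upright steel peg on the cabinet's top, 8 mm thick with a round end, 21 mm tall above the cabinet's top (201 mm above the bench), 33 mm behind the door hinge axis and 150 mm along the front from it. With the bar level, the peg stands 11 mm out of the bar.
- bottle_mid (a point): the amber reagent bottle that stands on the bench in the door's way, 62 mm body, 172 mm tall, about 0.38 kg (0.3 to 0.5); point on its axis 86 mm above its foot. Black cap 38 mm across from 142 to 172 mm above its foot.
- bottle2_mid (a point): the other bottle, just alike, already standing in one end of the spill tray; same point. To be left alone.
- tray_free (a point): middle of the free part of the spill tray's floor, 4 mm above the bench; the tray is white, open, 270 mm long (this point's x), 180 mm wide (its y), 35 mm tall, walls 4 mm, fixed to the bench; this point is 60 mm along its +x from the tray's middle. The other bottle stands at the -x end.
- dish_mid (a point): glass dish, 84 mm across and 30 mm tall, on the cabinet's top towards the back; bystander; its centre.
- beaker_mid (a point): tall glass beaker, 76 mm across, 100 mm tall, bystander; its centre.
- flask_mid (a point): conical glass flask, 82 mm across at the foot, 118 mm tall, bystander; point 60 mm up its axis.
- rack_mid (a point): white test-tube rack, 150 x 70 x 68 mm, tubes stand 107 mm high, bystander; point 34 mm up.
- tipbox_mid (a point): grey box with clear lid, 122 x 87 x 67 mm, bystander; point 30 mm up.
Mind the look-alikes: they are no part of the job. Leave any yellow look-alike of the part that bears bottle_mid alone.

How it is judged (in metres and radians):
On the way, in this order (a step that is already met when the one before it is completed fails the run):
1. the bottle from the door's way stands upright in the spill tray (z of bottle_mid in the frame of tray_free between 0.07 and 0.09 m and angle between bottle_mid's own z axis and vertical below 0.1 rad and x of bottle_mid in the frame of tray_free between -0.195 and 0.075 m and y of bottle_mid in the frame of tray_free between -0.09 and 0.09 m and linear speed of bottle below 0.03 m/s and contact force between bottle and the fingers below 0.1 N), for 0.2 s.
2. the second hole from the knob is over the peg and the bar lies level (horizontal distance between hole2 and peg_top below 0.004 m and value of joint stay_tilt below 0.03 rad), for 0.2 s.
At the end, for the whole second after the job is handed in: The bottle stands upright (within 0.1 rad) on the spill tray's floor; the second hole from the knob lies within 4 mm of the peg's axis and the stay bar lies level (lift below 0.03 rad) with the peg through it; door and bottle at rest (all of step 2 and z of bottle_mid in the frame of tray_free between 0.07 and 0.09 m and angle between bottle_mid's own z axis and vertical below 0.1 rad and x of bottle_mid in the frame of tray_free between -0.195 and 0.075 m and y of bottle_mid in the frame of tray_free between -0.09 and 0.09 m and linear speed of bottle below 0.03 m/s and velocity of joint door between -0.03 and 0.03 rad/s); the robot touches nothing.
It fails at once if a bystander (dish, beaker, flask, rack, box, other bottle) is moved more than 30 mm or tipped (distance of any of dish_mid, beaker_mid, flask_mid, rack_mid, tipbox_mid, bottle2_mid from where it was at the start of the episode above 0.03 m or angle between any of dish_mid, beaker_mid, flask_mid, rack_mid, tipbox_mid, bottle2_mid's own z axis and vertical above 0.4 rad).
It also fails if it takes over 58 s, if anything falls off the work surface, if the arm or the gripper's body presses on something with over 40 N, if the wrist force passes 120 N, or if a joint passes its speed limit or range.

## Working session

There is one attempt and no reset: what is moved stays moved. The work goes in short steps, each a Python script; the robot and the scene stay as the last script left them, time stands still between calls to the robot, and variables do not carry over. Pictures are saved under pics/ and viewed, and the job is handed in when it is done.

```bash
mkdir -p pics; ls; python3 - <<'E'
from station import *
from station import bot, eoat, grab_frame, calibration, job, finder, status
import cv2, numpy as np
for n in ["side","top","wrist"]:
    im=grab_frame(n); cv2.imwrite(f"pics/{n}0.png",cv2.cvtColor(im,cv2.COLOR_RGB2BGR))
    c=calibration(n); print(n,{k:np.round(v,3).tolist() for k,v in c.items()})
for n in ["side","top"]:
    for t in ["cabinet","door_hinge","stay_pivot","stay_knob","hole2","peg_top","bottle_mid","bottle2_mid","tray_free","dish_mid","beaker_mid","flask_mid","rack_mid","tipbox_mid"]:
        print(n,t,[(np.round(d["position"]).tolist(),round(d["score"],2)) for d in finder.tip_of(n,t)][:4])
print(status.current_clock(), status.current_tcp_rot())
E
```

```text
pics
side {'fov_y': 51.798, 'cx': 255.735, 'cy': 194.811, 'origin': [462.466, 831.557, 799.175], 'orientation': [-0.131, 2.823, -1.342]}
top {'fov_y': 47.039, 'cx': 250.999, 'cy': 197.318, 'origin': [307.046, 8.826, 1507.339], 'orientation': [-2.114, 2.168, -0.159]}
wrist {'fov_y': 65.706, 'cx': 255.006, 'cy': 185.224, 'origin': [261.166, -518.546, 372.73], 'orientation': [2.326, -1.67, -0.277]}
side cabinet []
side door_hinge [([378.0, -250.0, 181.0], 0.93)]
side stay_pivot [([538.0, -176.0, 189.0], 0.56)]
side stay_knob [([408.0, -298.0, 212.0], 0.91)]
side hole2 [([498.0, -211.0, 184.0], 0.71), ([479.0, -234.0, 192.0], 0.64), ([458.0, -248.0, 192.0], 0.63), ([435.0, -277.0, 183.0], 0.62)]
side peg_top [([529.0, -237.0, 198.0], 0.39)]
side bottle_mid [([338.0, -50.0, 86.0], 0.69), ([513.0, -103.0, 86.0], 0.55)]
side bottle2_mid [([456.0, 254.0, 88.0], 0.81)]
side tray_free [([594.0, 225.0, 7.0], 0.71), ([529.0, -234.0, 199.0], 0.2)]
side dish_mid [([626.0, -395.0, 192.0], 0.9)]
side beaker_mid [([362.0, 64.0, 48.0], 0.65), ([480.0, -232.0, 189.0], 0.33)]
side flask_mid [([591.0, 38
[... 449 characters left out ...]
[([536.0, -240.0, 198.0], 0.66), ([588.0, 390.0, 60.0], 0.62)]
top bottle_mid [([333.0, -45.0, 82.0], 0.78), ([512.0, -101.0, 84.0], 0.68), ([540.0, -178.0, 188.0], 0.58)]
top bottle2_mid [([451.0, 260.0, 88.0], 0.61), ([534.0, -238.0, 203.0], 0.21), ([377.0, -245.0, 181.0], 0.17)]
top tray_free [([594.0, 224.0, 8.0], 0.87)]
top dish_mid [([628.0, -400.0, 194.0], 0.76)]
top beaker_mid [([361.0, 63.0, 54.0], 0.76), ([410.0, -297.0, 210.0], 0.41)]
top flask_mid [([588.0, 390.0, 58.0], 0.69), ([361.0, 63.0, 57.0], 0.64)]
top rack_mid [([450.0, 427.0, 34.0], 0.96)]
top tipbox_mid [([502.0, -215.0, 185.0], 0.67), ([722.0, 131.0, 32.0], 0.57)]
1.55 [-2.55129461e+00  1.83300405e+00  1.33634482e-04]
```

View pics/side0.png

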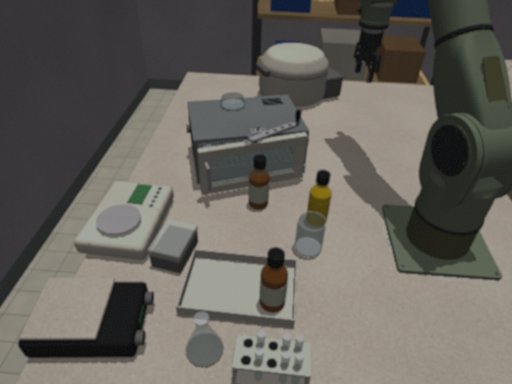

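View pics/top0.png

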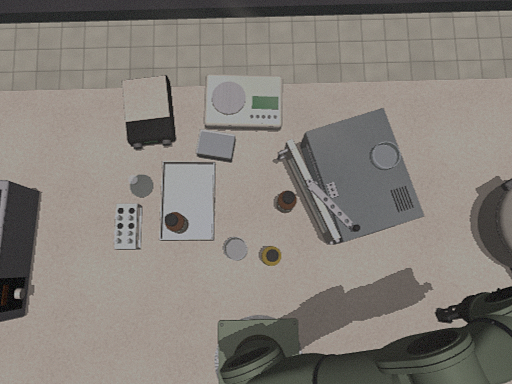

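```bash
python3 - <<'E'
import cv2
a=cv2.imread("pics/side0.png"); b=cv2.imread("pics/top0.png")
import numpy as np
def pr(n,p):
    from station import calibration
    from scipy.spatial.transform import Rotation as R
    c=calibration(n); f=192/np.tan(np.radians(c["fov_y"]/2))
    q=R.from_rotvec(c["orientation"]).inv().apply(np.array(p)-c["origin"])
    return (f*q[:2]/q[2]+[c["cx"],c["cy"]]).round(1)
for p in [(336,-48,86),(512,-102,86),(455,256,86)]:
    print(p,pr("side",p),pr("top",p))
def crop(im,n):
    P=[pr(n,p) for p in [(336,-48,86),(512,-102,86),(470,-230,190)]]
    P=np.array(P); lo=(P.min(0)-50).astype(int).clip(0); hi=(P.max(0)+50).astype(int)
    c=im[lo[1]:hi[1],lo[0]:hi[0]]; s=min(800/c.shape[1],600/c.shape[0]); print(n,lo,s)
    return cv2.resize(c,None,fx=s,fy=s,interpolation=cv2.INTER_CUBIC)
cv2.imwrite("pics/cs.png",crop(a,"side"));cv2.imwrite("pics/ct.png",crop(b,"top"))
E
```

```text
(336, -48, 86) [319.3 197.8] [271.  255.1]
(512, -102, 86) [259.  182.1] [285.9 200.1]
(455, 256, 86) [272.2 279.3] [176.  220.4]
side [209  80] 3.592814371257485
top [221 150] 3.870967741935484
```

View pics/cs.png

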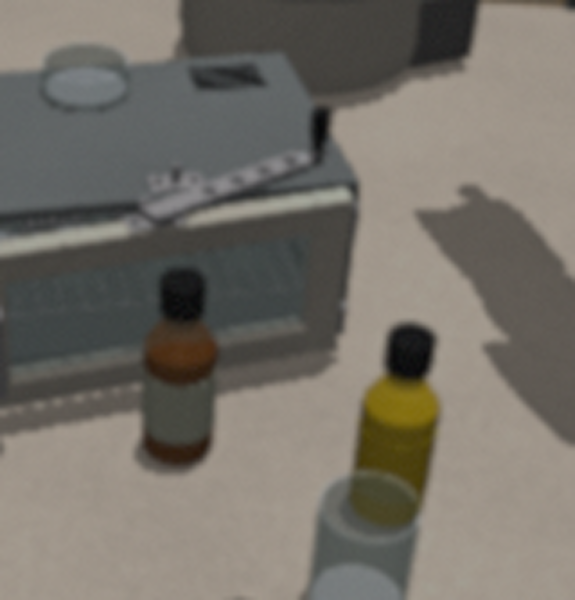

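View pics/ct.png

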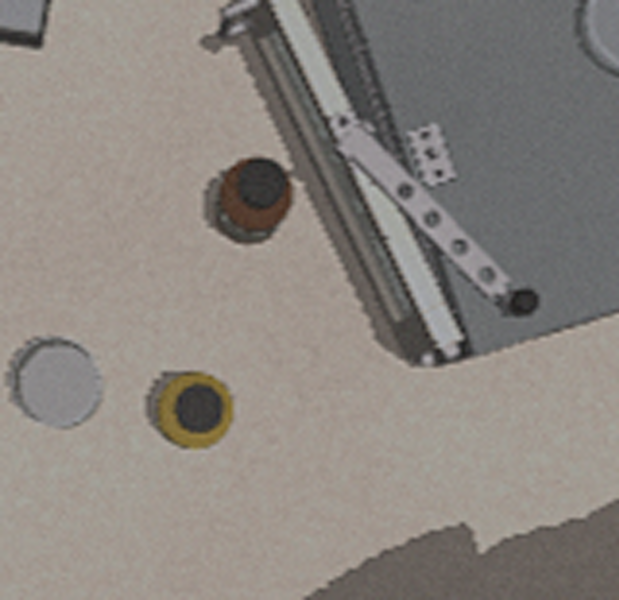

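The top picture shows two bottles: the amber one at (286,200) right in front of the door, and a yellow look-alike at (271,255). The other amber bottle, at (176,220), is already in the tray. In both crops the amber bottle by the door fits the description, at about world (512,-102), so I'll take that one. The peg stands by a small perforated plate at about (332,190), and the stay's knob is at about (356,227).

```bash
cat > h.py <<'E'
from station import bot, eoat, grab_frame, calibration, job, finder, status
import cv2, numpy as np
from scipy.spatial.transform import Rotation as R
def down(yaw): return (R.from_euler('z',yaw)*R.from_euler('x',np.pi)).as_rotvec()
def best(pos,yaws):
    q0=np.array(status.current_q()); o=[]
    for y in yaws:
        q=bot.inverse_kinematics(pos,down(y))
        if q is not None: o.append((np.abs(np.array(q)-q0).max(),y,np.round(q,2).tolist()))
    return sorted(o)
def see(n,things,k=4):
    for t in things:
        print(n,t,[(np.round(d["position"],1).tolist(),round(d["score"],2)) for d in finder.tip_of(n,t)][:k])
def shot(n,f):
    im=grab_frame(n); cv2.imwrite(f"pics/{f}.png",cv2.cvtColor(im,cv2.COLOR_RGB2BGR))
E
python3 - <<'E'
from h import *
y=np.radians(24.5)
for p in [(512,-102,330),(512,-102,138),(183.5,-545,330),(594,224,240),(594,224,140)]:
    print(p,best(p,[y,y+np.pi,y-np.pi/2,y+np.pi/2]))
E
```

```text
(512, -102, 330) [(np.float64(0.7929156320155206), np.float64(0.4276056667386107), [0.41, 0.55, -0.51, 1.49, 0.28, 1.17, 0.29]), (np.float64(1.049580463301677), np.float64(-1.1431906600562858), [0.15, 0.52, -0.03, 1.5, 0.02, 1.12, -1.03]), (np.float64(1.461417749625253), np.float64(1.9984019935335073), [0.73, 0.79, -1.35, 1.48, 0.77, 1.48, 1.39]), (np.float64(2.2263242446177824), np.float64(3.569198320328404), [-0.12, 0.56, 0.48, 1.5, -0.28, 1.14, -2.3])]
(512, -102, 138) [(np.float64(0.8783711400445575), np.float64(0.4276056667386107), [0.33, 0.78, -0.35, 1.78, 0.41, 0.65, 0.16]), (np.float64(1.0960093984682093), np.float64(-1.1431906600562858), [0.11, 0.77, 0.05, 1.79, -0.06, 0.58, -0.95]), (np.float64(1.2393077126574987), np.float64(1.9984019935335073), [0.67, 0.99, -1.13, 1.77, 1.02, 1.09, 1.16]), (np.float64(1.941505040622458), np.float64(3.569198320328404), [-0.11, 0.82, 0.48, 1.8, -0.57, 0.66, -2.02])]
(183.5, -545, 330) [(np.float64(0.2748892541332495), np.float64(-1.1431906600562858), [1.22, 0.62, -0.06, 1.3, 0.04, 1.23, 0.02]), (np.float64(1.203302571446116), np.float64(3.5
[... 506 characters left out ...]
33, 1.17, -0.23]), (np.float64(1.651923370004226), np.float64(-1.1431906600562858), [-0.45, 0.8, 0.09, 1.23, -0.07, 1.12, -1.5]), (np.float64(2.677230378303447), np.float64(3.569198320328404), [-0.65, 0.87, 0.6, 1.24, -0.48, 1.18, -2.75])]
(594, 224, 140) [(np.float64(1.1847250660398776), np.float64(1.9984019935335073), [0.02, 1.11, -1.13, 1.34, 1.0, 1.3, 0.87]), (np.float64(1.4931943222237187), np.float64(0.4276056667386107), [-0.29, 0.92, -0.27, 1.35, 0.27, 0.91, -0.2]), (np.float64(1.7108145707329054), np.float64(-1.1431906600562858), [-0.51, 0.92, 0.22, 1.36, -0.22, 0.89, -1.38]), (np.float64(2.5007538864960566), np.float64(3.569198320328404), [-0.7, 1.01, 0.7, 1.36, -0.7, 1.02, -2.58])]
```

```bash
python3 - <<'E'
from h import *
y=np.radians(24.5)
bot.move_straight((183.5,-545,325),v=250)
bot.reach((490,-130,330),down(y))
print(status.current_clock(),status.current_tcp_pos())
c=calibration("wrist"); print(c["origin"],c["orientation"])
shot("wrist","w1")
see("wrist",["bottle_mid","door_hinge","stay_pivot","stay_knob","hole2","peg_top"])
# own triangulation hints: cap centre seen by top camera
E
```

```text
3.9417 [ 489.81908708 -131.08882852  329.86305288]
[455.12061474 -55.78210621 471.63290929] [2.75701675 0.59579957 0.09700827]
wrist bottle_mid [([519.2, -105.7, 84.3], 0.81), ([338.9, -49.5, 88.4], 0.66)]
wrist door_hinge [([374.7, -245.6, 179.2], 0.75), ([480.0, -234.0, 183.6], 0.26)]
wrist stay_pivot [([460.0, -249.9, 185.7], 0.49)]
wrist stay_knob [([407.7, -295.4, 215.7], 0.72)]
wrist hole2 [([477.5, -233.7, 182.7], 0.96), ([460.0, -252.6, 183.3], 0.77), ([502.9, -211.0, 185.0], 0.7), ([434.4, -272.2, 186.5], 0.56)]
wrist peg_top [([530.5, -235.2, 202.9], 0.69)]
```

View pics/w1.png

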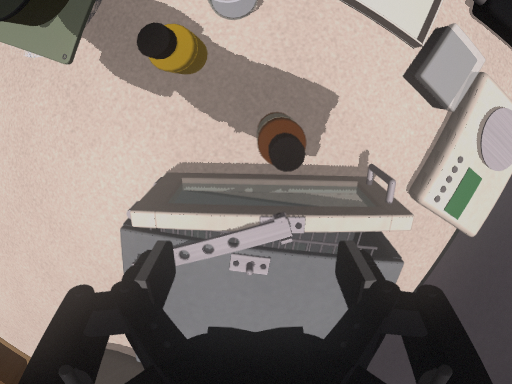

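The wrist view shows the amber cap top at about (288,152) and the peg with its base plate at (250,265). I'll triangulate the cap from all three pictures.

```bash
cat >> h.py <<'E'
def ray(c,px,fish=False):
    f=192/np.tan(np.radians(c["fov_y"]/2)); d=np.array(px)-[c["cx"],c["cy"]]
    if fish:
        r=np.linalg.norm(d); v=np.r_[np.sin(r/f)*d/r,np.cos(r/f)]
    else: v=np.r_[d/f,1]; v/=np.linalg.norm(v)
    return np.array(c["origin"]),R.from_rotvec(c["orientation"]).apply(v)
def tri(rays):
    A=sum(np.eye(3)-np.outer(v,v) for o,v in rays); b=sum((np.eye(3)-np.outer(v,v))@o for o,v in rays)
    p=np.linalg.solve(A,b); return p,[np.linalg.norm((np.eye(3)-np.outer(v,v))@(p-o)) for o,v in rays]
E
python3 - <<'E'
from h import *
cw=calibration("wrist"); 
rs=[ray(cw,(288,152),True),ray(calibration("top"),(288.7,197.0)),ray(calibration("side"),(259.9,157.5))]
print("cap",tri(rs))
for o,v in rs: print(o+v*(172-o[2])/v[2])
o,v=ray(cw,(250,265),True);print("pegbase",o+v*(190-o[2])/v[2])
o,v=ray(cw,(299,225),True);print("pivot?",o+v*(188-o[2])/v[2])
E
```

```text
cap (array([ 511.26314221, -102.08704295,  173.34350917]), [np.float64(2.539432207676872), np.float64(3.0429475648247912), np.float64(0.8432580310580357)])
[ 513.0434025  -100.25584537  172.        ]
[ 509.10126049 -104.12486042  172.        ]
[ 512.19928829 -104.48505112  172.        ]
pegbase [ 528.84407698 -230.84557905  190.        ]
pivot? [ 556.27403479 -163.83942929  188.        ]
```

```bash
python3 - <<'E'
from h import *
y=np.radians(24.5)
eoat.set_gripper(62)
bot.reach((512,-102.5,220),down(y))
print(bot.move_straight((512,-102.5,137),v=150,max_force=12))
eoat.set_gripper(25)
print(status.current_gripper_width(),status.current_ft_force(),status.current_tcp_pos())
bot.move_straight((512,-102.5,215),v=120)
print(status.current_gripper_width(),status.current_ft_force(),status.current_clock())
shot("side","s2"); shot("wrist","w2")
E
```

```text
False
36.73282255843872 [ 0.78753995  1.28690599 11.31266671] [ 512.71891341 -102.57314766  138.13687406]
36.70621669698404 [-1.02747664 -0.41261853 -5.54550464] 7.0333
```

View pics/s2.png

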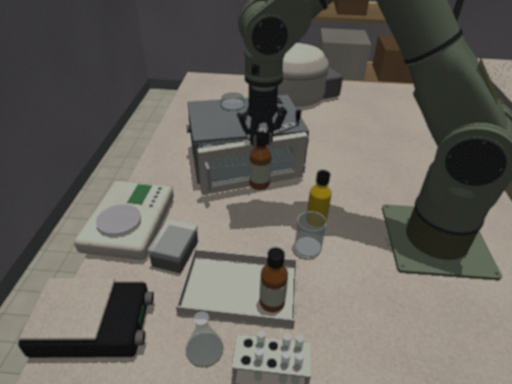

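The bottle is held by its cap, hanging upright at (260,165) in the side view. I'll carry it to the tray now.

```bash
python3 - <<'E'
from h import *
y=np.radians(24.5)
bot.move_straight((592,220,215),v=220)
bot.move_straight((592,220,155),v=120)
r=bot.move_straight((592,220,139),v=30,max_force=5)
print(r,status.current_tcp_pos(),status.current_ft_force())
eoat.set_gripper(62)
bot.move_straight((592,220,230),v=150)
print(status.current_clock())
shot("side","s3"); shot("top","t3")
for n in("side","top"): see(n,["bottle_mid","tray_free"])
E
```

```text
True [592.26955399 220.17965436 142.18332101] [ 0.29852434 -0.03615767  8.61149727]
11.0083
side bottle_mid [([337.7, -49.0, 84.4], 0.82), ([594.6, 218.1, 89.8], 0.66)]
side tray_free [([596.6, 227.6, 6.3], 0.74)]
top bottle_mid [([334.1, -47.6, 86.2], 0.55)]
top tray_free []
```

View pics/s3.png

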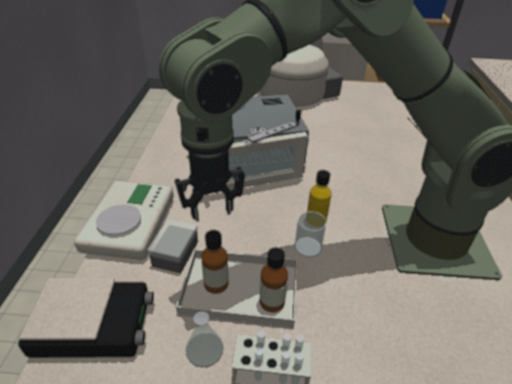

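The bottle now stands upright in the tray at (214,262), clear of the other bottle. Next I'll look at the stay from two wrist positions.

```bash
python3 - <<'E'
from h import *
y=np.radians(-47)
print(best((409,-296,320),[y,y+np.pi]),best((409,-296,195),[y,y+np.pi]))
bot.reach((450,-270,340),down(y))
c=calibration("wrist"); print(c["origin"].tolist() if hasattr(c["origin"],"tolist") else c["origin"],list(c["orientation"]))
shot("wrist","w4")
see("wrist",["door_hinge","stay_pivot","stay_knob","hole2","peg_top"])
bot.move_straight((395,-310,320),v=200)
c=calibration("wrist"); print(list(c["origin"]),list(c["orientation"]))
shot("wrist","w5")
see("wrist",["door_hinge","stay_pivot","stay_knob","hole2","peg_top"])
print(status.current_clock(),status.current_q())
E
```

```text
[(np.float64(0.9027470348573798), np.float64(-0.8203047484373349), [0.68, 0.5, -0.2, 1.57, 0.11, 1.08, -0.37]), (np.float64(2.504314882763311), np.float64(2.321287905152458), [1.11, 0.67, -1.08, 1.56, 0.6, 1.28, 2.27])] [(np.float64(0.8880626321870014), np.float64(-0.8203047484373349), [0.66, 0.66, -0.18, 1.78, 0.16, 0.71, -0.42]), (np.float64(2.311905689606131), np.float64(2.321287905152458), [1.07, 0.82, -1.01, 1.77, 0.81, 1.02, 2.07])]
[510.27678082658355, -212.82571530079792, 481.5723844869678] [np.float64(2.6024259047276823), np.float64(-1.1277658126323469), np.float64(-0.1870883756827235)]
wrist door_hinge [([375.8, -246.4, 178.0], 0.82), ([541.7, -178.2, 191.5], 0.35)]
wrist stay_pivot [([539.8, -179.9, 189.5], 0.93)]
wrist stay_knob [([407.7, -293.9, 216.3], 0.75)]
wrist hole2 [([433.8, -274.4, 189.1], 0.89), ([500.5, -212.1, 183.6], 0.85), ([459.7, -248.9, 181.3], 0.8), ([479.7, -230.8, 185.6], 0.63)]
wrist peg_top [([527.3, -231.5, 204.0], 0.92)]
[np.float64(454.65531928728444), np.float64(-253.89004984738565), np.float64(461.84443645514375)] [np.float64(2.6008427783179364), np.float64(-1.1311496645645294), np.float64(-0.18701216896908326)]
wrist door_hinge [([376.1, -244.4, 180.3], 0.59)]
wrist stay_pivot []
wrist stay_knob [([407.7, -295.1, 214.5], 0.57)]
wrist hole2 [([498.8, -213.6, 186.2], 0.84), ([436.5, -274.8, 187.1], 0.72), ([456.3, -253.2, 187.1], 0.71), ([478.7, -232.9, 185.4], 0.61)]
wrist peg_top [([529.7, -234.1, 203.7], 0.78)]
14.3083 [ 0.70850629  0.49940773 -0.18608261  1.58171978  0.10105571  1.06972472
 -0.32347221]
```

View pics/w4.png

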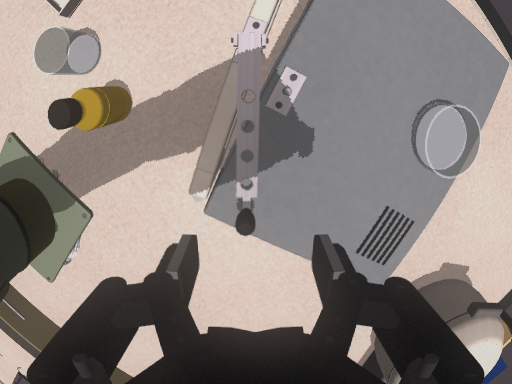

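View pics/w5.png

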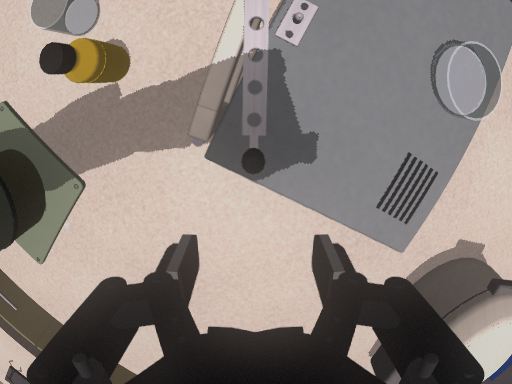

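```bash
python3 - <<'E'
import cv2
a=cv2.imread("pics/w4.png")[10:240,190:330]; a=cv2.resize(a,None,fx=2.6,fy=2.6,interpolation=cv2.INTER_CUBIC)
b=cv2.imread("pics/w5.png")[0:180,190:330]; b=cv2.resize(b,None,fx=2.6,fy=2.6,interpolation=cv2.INTER_CUBIC)
b=cv2.copyMakeBorder(b,0,a.shape[0]-b.shape[0],0,0,cv2.BORDER_CONSTANT)
cv2.imwrite("pics/c45.png",cv2.hconcat([a,b]))
E
```

```text
(no output)
```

View pics/c45.png

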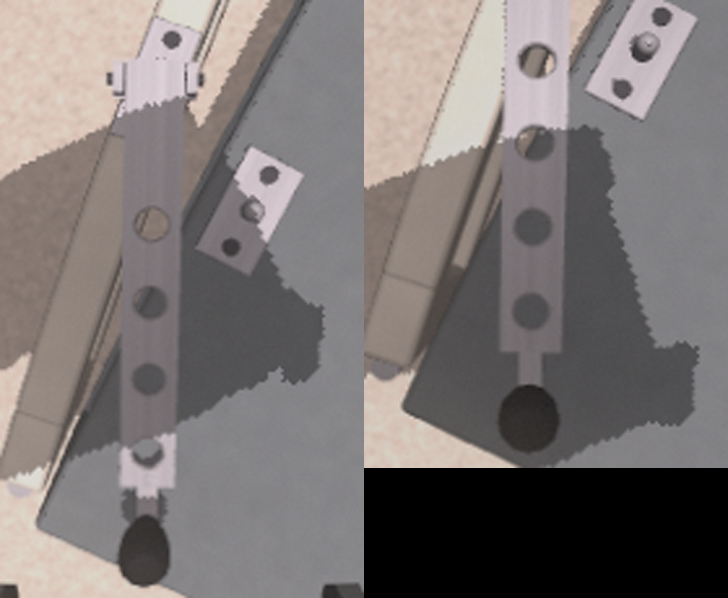

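```bash
cat > fit.py <<'E'
from h import *
from scipy.optimize import least_squares
cw=calibration("wrist")
C4=dict(cw,origin=[510.2768,-212.8257,481.5724],orientation=[2.602426,-1.127766,-0.187088])
C5=dict(cw,origin=[454.6553,-253.8900,461.8444],orientation=[2.600843,-1.131150,-0.187012])
def fproj(c,p):
    f=192/np.tan(np.radians(c["fov_y"]/2)); q=R.from_rotvec(c["orientation"]).inv().apply(np.asarray(p)-c["origin"])
    r=np.hypot(q[0],q[1]); t=np.arctan2(r,q[2]); return f*t*q[:2]/r+[c["cx"],c["cy"]]
def model(h,yaw,door,swing=None):
    ex=np.r_[np.cos(yaw),np.sin(yaw)]; ey=np.r_[-np.sin(yaw),np.cos(yaw)]; h=np.array(h)
    piv=h+180*(-np.sin(door)*ex+np.cos(door)*ey)
    a=yaw+door
    peg=h+33*ex+150*ey
    if swing is None: return piv,peg
    d=np.r_[np.cos(a-swing),np.sin(a-swing)]
    return piv,peg,d
if __name__=="__main__":
    H=[146,116,86,56]
    w4=[(246.5,184.2),(247.3,155.8),(247.7,125.8),(248.1,95.4)]; w5=[(254.2,119.2),(255,86.9),(255.8,54.6),(256.5,23.8)]
    fnd=dict(h=np.mean([(378,-250),(377,-248),(374.7,-245.6),(375.8,-246.4),(376.1,-244.4)],0),
             p=np.mean([(529,-237),(536,-240),(530.5,-235.2),(527.3,-231.5),(529.7,-234.1)],0))
    print(fnd)
    def res(x):
        piv,peg,d=model(x[:2],x[2],x[3],x[4]); r=[]
        D=np.r_[x[5:7],0] # camera offset
        for c,w in((C4,w4),(C5,w5)):
            cc=dict(c,origin=np.array(c["origin"])+D)
            for l,px in zip(H,w): r+=list(fproj(cc,np.r_[piv+l*d,189])-px)
        for c,px in((C4,(288.8,90)),(C5,(299.6,15.8))):
            cc=dict(c,origin=np.array(c["origin"])+D); r+=list(fproj(cc,np.r_[peg,200])-px)
        cc=dict(C4,origin=np.array(C4["origin"])+D); r+=list(fproj(cc,np.r_[piv,187.5])-np.array((249.2,40.)))
        r+=list((x[:2]-fnd["h"])/2)+list((peg-fnd["p"])/3)+list(x[5:7]/1.5)
        return np.array(r)
    s=least_squares(res,[377,-248,np.radians(-73.4),.138,1.24,0,0])
    print(s.x.round(4).tolist()); print(s.fun.round(1).tolist())
    piv,peg,d=model(s.x[:2],s.x[2],s.x[3],s.x[4]); print("piv",piv,"peg",peg,"knob",piv+178*d,"hole2",piv+116*d)
    pk=np.linalg.norm(peg-s.x[:2])
    print("target door",np.arccos((180**2+pk**2-116**2)/(2*180*pk))-np.arctan2(33,150))
E
python3 fit.py
```

```text
{'h': array([ 376.32, -246.88]), 'p': array([ 530.5 , -235.56])}
[376.6213, -247.1879, -1.284, 0.1237, 1.2509, -0.0018, 0.3851]
[0.2, -0.3, -0.2, -0.1, -0.1, 0.4, 0.1, 0.6, 0.1, 0.4, -0.0, 0.1, -0.2, -0.1, -0.2, -1.1, -0.5, 0.7, 0.3, -0.6, 0.3, -0.2, 0.2, -0.2, -0.2, -0.3, -0.0, 0.3]
piv [ 541.66942217 -175.36099222] peg [ 529.8295773  -236.40774744] knob [ 409.06680616 -294.1067131 ] hole2 [ 455.25423421 -252.74584403]
target door 0.4765760536613476
```

```bash
cat > path.py <<'E'
from fit import *
X=[376.6213,-247.1879]; YAW=-1.284; D0,S0=0.1237,1.2509
D1=0.47658
piv1,peg=model(X,YAW,D1); v=peg-piv1; S1=YAW+D1-np.arctan2(v[1],v[0])
def pose(door,swing,tilt,off=(0,0)):
    piv,pg,d=model(X,YAW,door,swing)
    b=np.r_[d*np.cos(tilt),np.sin(tilt)]; n=np.r_[-d*np.sin(tilt),np.cos(tilt)]
    k=np.r_[piv,187.5]+178*b+26.5*n+np.r_[off,0]
    x=np.cross(b,-n) # x = y cross z
    return k-19*n, R.from_matrix(np.c_[x,b,-n]).as_rotvec()
E
python3 - <<'E'
from path import *
print("S1",S1,"peg dist",np.linalg.norm(v))
for dd,ss,t in [(D0,S0,0),(D0,S0,.28),((D0+D1)/2,(S0+S1)/2,.28),(D1,S1,.28),(D1,S1,0)]:
    p,r=pose(dd,ss,t); q=bot.inverse_kinematics(p,r); print(p.round(1),r.round(2),None if q is None else np.round(q,2))
p,r=pose(D0,S0,0)
eoat.set_gripper(45)
bot.reach(p+[0,0,70],r)
print(bot.move_straight(p,v=120,max_force=8), status.current_tcp_pos()-p)
shot("wrist","w6")
eoat.set_gripper(12)
print(status.current_gripper_width(),status.current_ft_force(),status.current_clock())
shot("wrist","w7");shot("side","s7")
E
python3 -c "
import cv2
cv2.imwrite('pics/j7.png',cv2.hconcat([cv2.imread('pics/w6.png')[:,100:400],cv2.imread('pics/w7.png')[:,100:400]]))"
```

```text
S1 0.5623953891844278 peg dist 116.00060093457381
[ 409.1 -294.1  195. ] [ 2.87 -1.28  0.  ] [ 0.65  0.65 -0.16  1.79  0.15  0.71 -0.43]
[ 415.8 -288.1  243.9] [ 2.63 -1.18 -0.17] [ 0.41  0.64 -0.04  1.64  0.33  1.01 -0.66]
[ 473.4 -307.9  243.9] [ 2.83 -0.46 -0.06] [ 0.45  0.67 -0.16  1.58  0.47  0.95 -0.28]
[ 540.4 -288.3  243.9] [2.85 0.29 0.04] [ 0.47  0.7  -0.3   1.53  0.58  0.9   0.09]
[ 542.2 -297.2  195. ] [3.13 0.32 0.  ] [ 0.64  0.84 -0.42  1.36  0.36  1.02  0.36]
False [ 0.27570656 -0.4563651   1.02513747]
17.69278602725295 [-1.38492106e+00 -8.32739922e-02 -7.60505923e-04] 16.1083
```

View pics/j7.png

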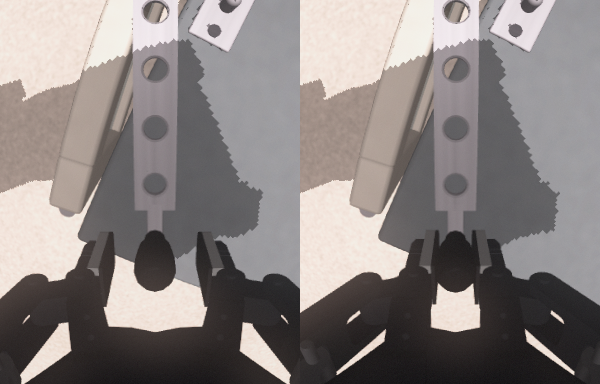

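The knob sits centred between the pads. I'll lift it, then swing it over towards the peg.

```bash
python3 - <<'E'
from path import *
def go(a,b,n,v):
    for s in np.linspace(0,1,n+1)[1:]:
        p,r=pose(*(np.array(a)+s*(np.array(b)-a))); hit=bot.move_straight(p,r,v=v,max_force=25)
        if hit: print("HIT",s,status.current_ft_force()); return True
go((D0,S0,0),(D0,S0,.28),3,60)
print(status.current_gripper_width(),status.current_ft_force(),status.current_clock())
if not go((D0,S0,.28),(D1,S1,.28),5,70):
    print(status.current_gripper_width(),status.current_ft_force(),status.current_clock())
c=calibration("wrist");print(list(c["origin"]),list(c["orientation"]))
shot("wrist","w8");shot("side","s8");shot("top","t8")
see("wrist",["hole2","peg_top","stay_pivot"]); see("top",["hole2","peg_top","stay_pivot"])
E
```

```text
17.85689155270582 [-0.11456626  1.1974874  -1.14440468] 17.4833
17.77605735789068 [-0.18890383  0.84758976 -2.08014994] 20.1333
[np.float64(515.9311238287643), np.float64(-172.1112383870986), np.float64(357.23908730815594)] [np.float64(2.5244733015261738), np.float64(0.25213327141465314), np.float64(0.07786902768523485)]
wrist hole2 [([514.8, -173.9, 200.4], 0.83), ([537.9, -261.4, 228.1], 0.75), ([532.6, -230.5, 215.6], 0.71), ([524.2, -201.6, 207.8], 0.68)]
wrist peg_top [([529.8, -235.3, 201.8], 0.8)]
wrist stay_pivot []
top hole2 [([518.0, -172.4, 202.1], 0.6), ([520.9, -198.3, 208.9], 0.52)]
top peg_top []
top stay_pivot [([509.1, -124.1, 187.2], 0.81)]
```

View pics/w8.png

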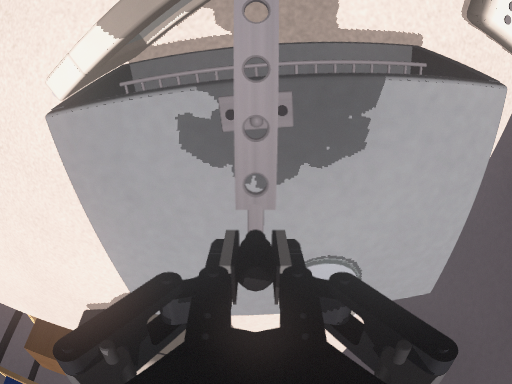

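View pics/s8.png

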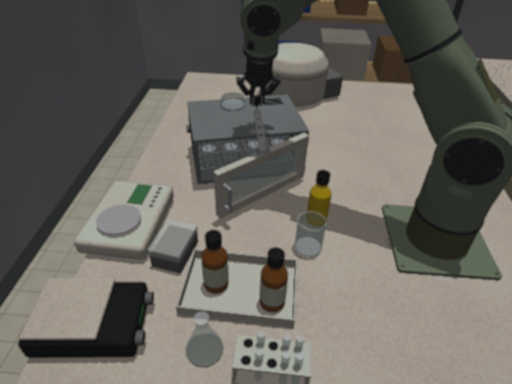

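The side view shows the door open and the bar raised. In the wrist view the peg tip at (256,121) shows through the second hole from the knob at (256,128). I'll lower to just above the peg and check the alignment.

```bash
python3 - <<'E'
from path import *
p,r=pose(D1,S1,.165); print(bot.move_straight(p,r,v=60,max_force=10))
print(status.current_tcp_pos()-p)
c=calibration("wrist")
shot("wrist","w9")
print(status.current_clock())
piv,pg,d=model(X,YAW,D1,S1); t=.165
b=np.r_[d*np.cos(t),np.sin(t)]
for l in(146,116,86): print(l,fproj(c,np.r_[piv,187.5]+l*b+[0,0,2.5]))
print("peg",fproj(c,np.r_[pg,200.5]))
im=cv2.imread("pics/w9.png")[60:220,186:326]; cv2.imwrite("pics/c9.png",cv2.resize(im,None,fx=3.7,fy=3.7,interpolation=cv2.INTER_CUBIC))
E
```

```text
False
[ 0.01330588 -0.07893993  0.09154311]
21.125
146 [256.27044855 187.85461772]
116 [256.34375085 130.76111117]
86 [256.38680113  70.34225171]
peg [256.27558734 128.67589887]
```

View pics/c9.png

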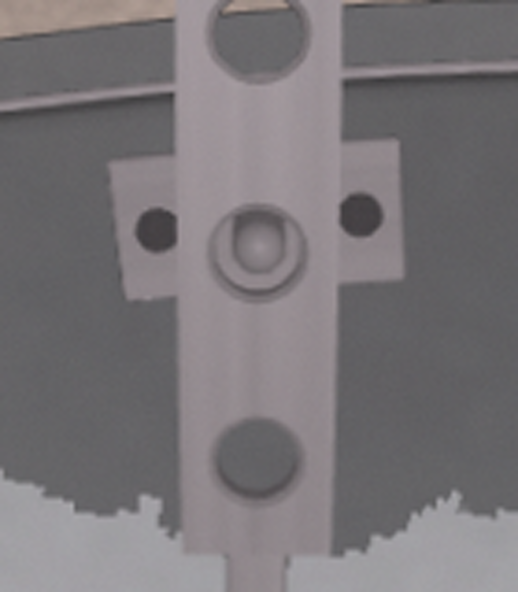

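The peg's round end at (259,248) in the crop sits centred in hole 2 at (258,253). That leaves a relative error under 1 mm, so I'll drop it.

```bash
python3 - <<'E'
from path import *
for t in (.10,.05,.012):
    p,r=pose(D1,S1,t); hit=bot.move_straight(p,r,v=40,max_force=10); print(t,hit,status.current_tcp_pos()-p,status.current_ft_force())
    if hit: break
print(status.current_clock())
shot("wrist","w10")
im=cv2.imread("pics/w10.png")[60:220,186:326]; cv2.imwrite("pics/c10.png",cv2.resize(im,None,fx=3.7,fy=3.7,interpolation=cv2.INTER_CUBIC))
E
```

```text
0.1 False [ 0.02563163 -0.03037011  0.01256414] [ 1.10465821 -1.54907718 -0.90911973]
0.05 False [-0.0498185  -0.18360027 -0.16153289] [ 0.03148501 -0.42305336 -1.31101237]
0.012 False [-0.06758271 -0.2742263  -0.27030385] [ 0.24052895 -1.03067656 -0.98612583]
22.2583
```

View pics/c10.png

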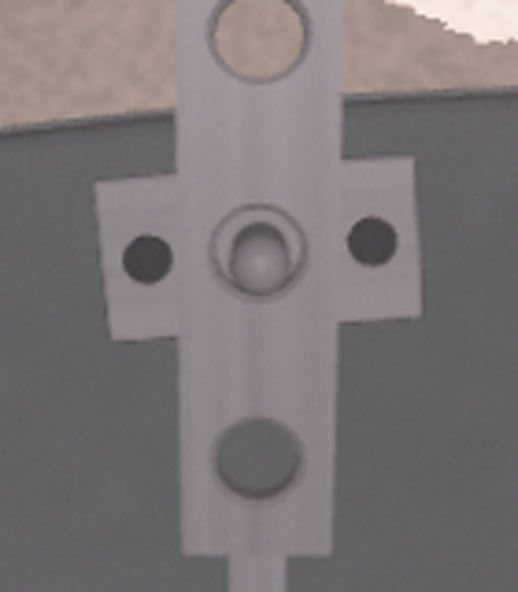

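The peg now stands through hole 2, its tip at (259,255) in the crop. I'll release the knob, retreat and check.

```bash
python3 - <<'E'
from path import *
eoat.set_gripper(45)
tp=np.array(status.current_tcp_pos())
print(bot.move_straight(tp+[0,0,90],v=80,max_force=15))
shot("wrist","w11"); c=calibration("wrist")
see("wrist",["hole2","peg_top","stay_knob"])
bot.move_straight(tp+[-60,-20,150],v=150)
shot("wrist","w12");shot("side","s12");shot("top","t12")
see("side",["bottle_mid","bottle2_mid","tray_free","dish_mid","stay_knob","peg_top"]); 
print(status.current_clock(),status.current_ft_force())
a=cv2.imread("pics/w11.png")[:,100:400]; b=cv2.imread("pics/s12.png")[60:,100:400]
b=cv2.resize(b,None,fx=384/b.shape[0],fy=384/b.shape[0]); cv2.imwrite("pics/j12.png",cv2.hconcat([a,b]))
E
```

```text
False
wrist hole2 [([538.0, -264.3, 187.2], 0.95), ([526.4, -206.6, 184.4], 0.86), ([532.8, -233.8, 185.6], 0.81), ([518.8, -177.8, 187.0], 0.62)]
wrist peg_top [([525.2, -235.2, 203.6], 0.56)]
wrist stay_knob [([536.7, -297.0, 212.9], 0.8)]
side bottle_mid [([338.5, -47.4, 85.5], 0.7), ([595.2, 221.0, 87.5], 0.59), ([523.6, -205.0, 188.2], 0.39)]
side bottle2_mid [([455.0, 254.6, 84.8], 0.84)]
side tray_free [([594.4, 222.6, 4.9], 0.64), ([377.5, -251.0, 178.5], 0.15)]
side dish_mid [([625.4, -396.1, 194.7], 0.87)]
side stay_knob [([543.3, -299.6, 210.7], 0.5)]
side peg_top [([528.8, -234.7, 198.3], 0.52)]
25.3417 [1.04285656 0.21634459 0.10409525]
```

View pics/j12.png

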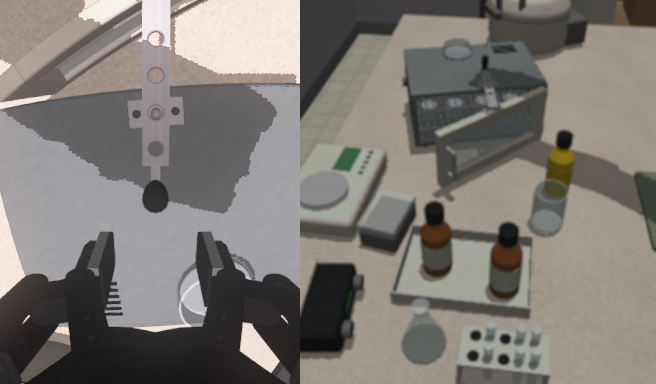

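View pics/w12.png

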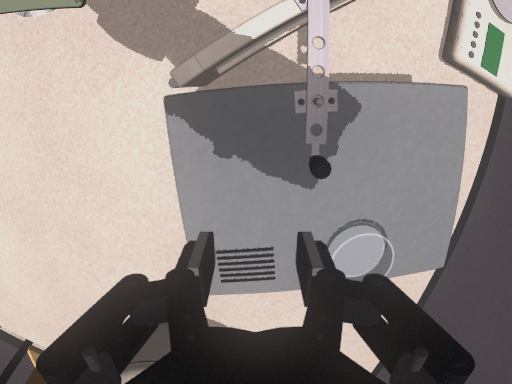

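The wrist view shows the peg through the second hole from the knob at (318,100), with the bar level: hole heights read about 186 mm and the knob about 212 mm. Both bottles stand upright in the tray and the gripper is clear, so I'm handing in.

```bash
python3 -c "
from h import *
bot.dwell(0.3); print(status.current_ft_force(),status.current_clock()); job.sign_off()"
```

```text
[-0.96106014  0.56852094  0.06555122] 25.6417
the job is handed in; nothing more can be done
```

I stood the amber bottle from in front of the door upright in the spill tray. I then lifted the stay by its knob, opened the door to about 0.48 rad and dropped the second hole from the knob over the peg. I handed the job in at 25.6 s of the 58 s allowed.

- **Stay:** in the last wrist pictures the peg stands through hole 2. The finder put the holes at about 186 mm high and the knob at about 212 mm, which matches a level bar.
- **Bottle:** it stands at about (595, 221), upright in the side picture and within 2 mm of the tray's free spot.
- **Bystanders:** the dish and the other bottle read within about 3 mm of their starting positions. The beaker, flask, rack, box and yellow bottle look unmoved in the picture, but I did not measure them all at the end.
- **Robot:** the gripper is open and clear, and the wrist force was about 1 N, which is noise.

Two readings disagreed slightly. The last wrist detections put hole 2 and the peg 7.7 mm apart, which is finder noise of about 4 mm on each point, since the peg visibly passes through the hole. The gripper width on the knob read 17.7 mm where the knob is 20 mm across.

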